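# Release the ratchet and clamp the chocolate mould

### The arm

A 6-joint arm with a two-finger parallel gripper is mounted at the origin on the work surface. World frame = base frame: x ahead of the robot, y to its left, z up, the work surface at z = 0. Lengths are in mm, angles in rad, forces in N, time in s.
With the tool pointing down it reaches from about 300 to 750 mm from the base axis. Payload 8.5 kg.
Tool frame: the origin (TCP) lies on the front face of the gripper's body, between the roots of the fingers; the fingertips stand 73 mm ahead of it and the grasp point (between the pads) lies 54 mm ahead of it; x points along the fingers, y is the direction in which the jaws open and shut, and the axes are right-handed (so a half turn about x gives the same grasp; the last joint's range is limited). The gripper opens to 85 mm and grips with 20 to 120 N. Pads are 22 mm wide; open, the fingers measure 114 mm over their backs; the gripper's body (76 mm by 85 mm) begins 54 mm behind the grasp point. The pads swing forward as they close: fully open they stand 13 mm farther back than shut.
Start: joints at [1.064, 0.381, 1.297, -0, 1.464, -0.215], TCP at [158.214, 526.735, 303.922] pointing down, gripper open.
Joint ranges: [-3.11, 3.11], [-0.89, 2.33], [0.22, 2.48], [-1.42, 4.56], [0.17, 2.85], [-2.88, 2.88]. Speed limits (rad/s): [2.39, 2.39, 3.14, 3.14, 3.14, 3.14].

### API

Orientations are given as a rotation vector (axis times angle).
In Python, from station import * gives the robot as it stands.
- The arm moves only by the shell command python3 -m creep 'ROWS' [FORCE]. ROWS is JSON, a list of rows, each a list of 3 entries, a list of its own where there are three numbers: the shift along the tool's x, y, z in m, then the turn, a rotation vector about the tool's x, y, z in rad, then the closure, from 0 (fully open) to 1 (shut). In form: [[[x, y, z], [wx, wy, wz], claw], ...]. A call has 1 to 12 rows; each row shifts and turns the commanded pose from where the row before left it, along the tool's axes as they then stand; what a row does not reach is not made up. A row lasts 1/12 s, in which the tool goes at most 41.7 mm and 7.16 degrees, less where a joint would pass 70% of its speed; a pose out of reach is approached as far as the arm can. A call with a gripper value outside its range is refused whole. The fingers move at their own pace and stop on an object; FORCE is the grip in N (left out, the last holds). Time passes only in rows, so rows that do not move let the fingers close. It gives the time, the measured TCP pose, the force and the opening at its end, in the units of the state.
- get_obs(): the state, without advancing time (a new reading comes with each control period).
- camera(name): name is "side" or "top" or "wrist"; returns the picture (384x512x3 uint8, red, green, blue); there is no depth.
- camera_model(name): a dict with "fx", "fy", "cx", "cy" (pixels), "k1" (the pictures are not rectified: a ray, as slopes to the right and down, at radius r is drawn at 1 + k1 r^2 times it, then the intrinsics apply), "R" (3x3) and "t" (3): a world point X has camera coordinates R X + t. Camera axes: x right, y down, z forward; pixel columns grow to the right and rows downward; lengths in mm; the calibration is good to about 2 mm. A picture is of the moment at which its call begins: read the wrist's pose just before it. camera_model takes no time and is no camera call; for the wrist camera it gives the pose at the moment of the call.
- close_job(): hands the job in, once; it reports no verdict.
The state is a dict: "clock": time; "joint_positions": joint angles; "joint_velocities": joint speeds; "tau": joint torques, N m; "tool_pos": TCP position; "ee_rot": TCP orientation; "contact_force": force on the tool from outside, world axes, zero at the start; "moment": the same for the moment, N m; "gripper_width": finger opening in mm.
Only numpy, scipy, OpenCV 4.12 (cv2) and the standard library are available. Lean on these libraries where they do the work, as an engineer would, in place of code of your own. Each camera call takes 0.05 s, during which the arm holds its last target. There are 200 camera calls.

### The job

Press the red paddle on the raised blue clamp lever to free its ratchet pawl and, keeping the paddle pressed, push the lever down past the teeth until its rubber pad rests on the mould; then let go so that the pawl springs back and locks the lever fully down. Do not force the lever, and do not lift, shove or knock the mould or anything else on the counter.

Things in the scene. Friction and masses are not known exactly. Their poses are not given: they have to be found in the camera images.
- station: Steel moulding station, fixed: bed 340 (x) by 260 (y) mm, top 45 mm above the counter. Origin at counter height, 130 mm before the lever hinge. Its +x points from the lever's handle end to its hinge, y along the hinge axis, z up. Two grey posts (top 145 mm high) carry the hinge; between them is a brass ratchet wheel of 68 mm radius with four teeth 4 mm high.
- lever_hinge (a point): Middle of the lever's hinge axis, 125 mm above the counter. The axis lies along the station's y. From it the blue lever runs towards the station's -x: a bar 30 mm wide, 22 mm thick, centred on the line through the hinge, with a black knob 34 mm across from 275 to 305 mm from the hinge.
- lever (a joint): Angle of the lever above level (rad): about 0.62 at the start, 0 when its pad rests on the mould; stops at -0.02 and 0.74. Stiff: it stays where left and takes 6 to 12 N at the paddle. Unless the pawl is clear, it is blocked by the teeth at 0.52, 0.32 and 0.12; below 0.06 the released pawl snaps into the last notch. Released earlier, it catches in a notch on the way: press again.
- pawl (a joint): Angle of the pawl with its red paddle, relative to the lever (rad): 0 sprung out (in a notch), clear of the teeth above about 0.095, 0.14 fully pressed on its stop (the paddle sinks 17 mm towards the lever). The spring takes 1 to 2 N at first and 4 N fully pressed, and returns the paddle when let go.
- pawl_pivot (a point): The pawl's pivot, fixed on the lever: 81 mm from the hinge along the lever and 5 mm below its centre line. The pawl turns about it, axis parallel to the hinge.
- paddle (a point): Centre of the upper face of the red paddle, a plate 60 mm along the lever, 34 wide, 6 thick. At rest parallel to the lever, 205 mm from the hinge along it and 38 mm square above its centre line. It starts about 275 mm above the counter and ends at about 145 pressed, 163 sprung back, on an arc about the hinge, 60 mm away from the hinge horizontally: follow the arc.
- pad (a point): Centre of the underside of the lever's rubber pad (60 by 80 mm), 150 mm from the hinge along the lever and 56 mm below its centre line.
- mould: Loose clear plastic chocolate mould with six pink bars in it, 134 by 190 by 24 mm, lying in the station's nest. Origin: centre of its underside. To be left in place.
- bar1: Loose pink bar, 34 by 110 by 11 mm, on the sheet of paper. Bystander.
- bar2: The same, second bar. Bystander.
- bowl: Steel bowl, 150 mm across, 75 mm high. Bystander.
- spatula: Spatula with a black handle, lying on the counter. Bystander.
- jar: Jar with a white cap, 60 mm across, 85 mm high. Bystander.
- cup: White cup, 64 mm across, 60 mm high. Bystander.
Things that resemble listed ones, but are neither listed nor needed, are in the scene too. What is shaped like the mould but orange or yellow is not meant.

How it is judged:
By the outcome, as a careful person would: the job done as asked, in the order asked, and still so for the second after the job is handed in, with the robot touching nothing.
It also fails if it takes over 38 s, if anything falls off the work surface, if the arm or the gripper's body presses on something with over 40 N, if the wrist force passes 120 N, or if a joint passes its speed limit or range.

## Working session

There is one attempt and no reset: what is moved stays moved. The work goes in short steps, Python scripts to look and compute and a shell command to move; the robot and the scene stay as the last step left them, time stands still between calls to the robot, and variables do not carry over. Pictures are saved under pics/ and viewed, about 8 in all and at most 12, crops included, and the job is handed in when it is done.

```bash
mkdir -p pics; python3 - <<'E'
from station import *
import cv2,numpy as np
o=get_obs();print(o['tool_pos'],o['ee_rot'],o['clock'],o['gripper_width'])
a=camera('side');b=camera('top')
cv2.imwrite('pics/s0.png',a[...,::-1]);cv2.imwrite('pics/t0.png',b[...,::-1])
for n in('side','top'):
  print({k:np.round(v,3).tolist() for k,v in camera_model(n).items()})
E
```

```text
[158.15570748 526.57668561 303.31148828] [ 0.22803969  1.55914529 -0.23012926] 0.0 85.67131193453577
{'fx': 438.637, 'fy': 438.637, 'cx': 262.034, 'cy': 191.781, 'k1': -0.148, 'R': [[0.415, -0.91, -0.017], [-0.613, -0.266, -0.744], [0.672, 0.319, -0.668]], 't': [-209.661, 376.055, 1030.267]}
{'fx': 418.914, 'fy': 418.914, 'cx': 250.041, 'cy': 191.177, 'k1': -0.109, 'R': [[-0.029, -0.999, -0.02], [-0.985, 0.032, -0.171], [0.172, 0.015, -0.985]], 't': [6.62, 477.58, 1422.058]}
```

View pics/s0.png

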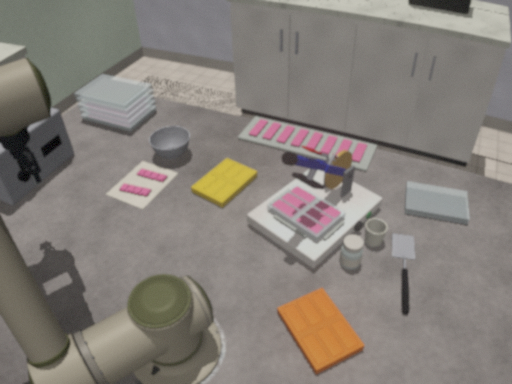

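View pics/t0.png

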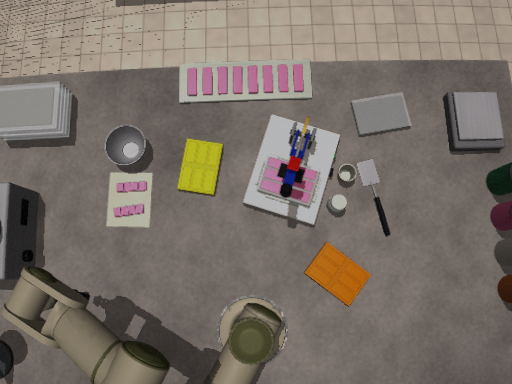

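The top view shows the station bed with corners at about (272,115), (340,133), (316,224) and (245,204). The red paddle is near (294,163) and the knob near (287,190). The lever points towards the robot.

```bash
cat > h.py <<'E'
from station import *
import cv2,numpy as np
def ray(m,p):
    K=np.array([[m['fx'],0,m['cx']],[0,m['fy'],m['cy']],[0,0,1.]])
    q=cv2.undistortPoints(np.array(p,float).reshape(-1,1,2),K,np.array([m['k1'],0,0,0.])).reshape(-1,2)
    R=np.array(m['R']);t=np.array(m['t'])
    return -R.T@t,np.c_[q,np.ones(len(q))]@R
def onz(m,p,z):
    c,d=ray(m,p);return c+d*((z-c[2])/d[:,2])[:,None]
def px(m,X):
    R=np.array(m['R']);K=np.array([[m['fx'],0,m['cx']],[0,m['fy'],m['cy']],[0,0,1.]])
    return cv2.projectPoints(np.array(X,float).reshape(-1,1,3),cv2.Rodrigues(R)[0],np.array(m['t'],float),K,np.array([m['k1'],0,0,0.]))[0].reshape(-1,2)
E
python3 - <<'E'
from h import *
m=camera_model('top');s=camera_model('side')
T=cv2.imread('pics/t0.png');S=cv2.imread('pics/s0.png')
def big(mask,box):
    k=np.zeros_like(mask);x0,y0,x1,y1=box;k[y0:y1,x0:x1]=mask[y0:y1,x0:x1]
    n,l,st,c=cv2.connectedComponentsWithStats(k);i=1+np.argmax(st[1:,4]);return (l==i).astype(np.uint8),c[i],st[i]
h=cv2.cvtColor(T,cv2.COLOR_BGR2HSV);hs=cv2.cvtColor(S,cv2.COLOR_BGR2HSV)
w,c,st=big(((h[...,2]>170)&(h[...,1]<40)).astype(np.uint8),(235,105,348,232));print('bed',c,st)
pts=cv2.findContours(w,0,2)[0];pts=np.vstack(pts).reshape(-1,2)
W=onz(m,pts,45)[:,:2].astype(np.float32);r=cv2.minAreaRect(W);print(r,cv2.boxPoints(r).round(0).tolist())
for nm,hh,box,cam,z in(('top',h,(265,110,330,205),m,270),('side',hs,(270,140,370,200),s,270)):
    red=(((hh[...,0]<6)|(hh[...,0]>174))&(hh[...,1]>190)&(hh[...,2]>90)).astype(np.uint8)
    blu=((hh[...,0]>105)&(hh[...,0]<130)&(hh[...,1]>110)).astype(np.uint8)
    for n,k in(('red',red),('blue',blu)):
        try: _,c,st=big(k,box);print(nm,n,c,st,onz(cam,[c],z))
        except Exception as e:print(nm,n,e)
a=cv2.resize(T[105:232,235:350],None,fx=4,fy=4,interpolation=2);b=cv2.resize(S[130:270,240:390],None,fx=3,fy=3,interpolation=2)
o=np.zeros((512,800,3),np.uint8);o[:508,:460]=a[:508,:460];o[:420,462:800]=b[:420,:338];cv2.imwrite('pics/c0.png',o)
E
```

```text
bed [270.39834711 161.35041322] [ 244  115   51  100 1815]
((573.68408203125, -111.59463500976562), (155.29165649414062, 334.5174560546875), 70.5712890625) [[390.0, -129.0], [706.0, -240.0], [757.0, -94.0], [442.0, 17.0]]
top red [293.95683453 163.27338129] [287 156  14  15 139] [[ 517.49815181 -144.57422196  270.        ]]
top blue [289.4691358  176.95679012] [283 169  14  18 162] [[ 476.43719688 -129.31002638  270.        ]]
side red attempt to get argmax of an empty sequence
side blue [323.47368421 164.94736842] [316 160  16  11  57] [[ 479.00357368 -188.78267655  270.        ]]
```

View pics/c0.png

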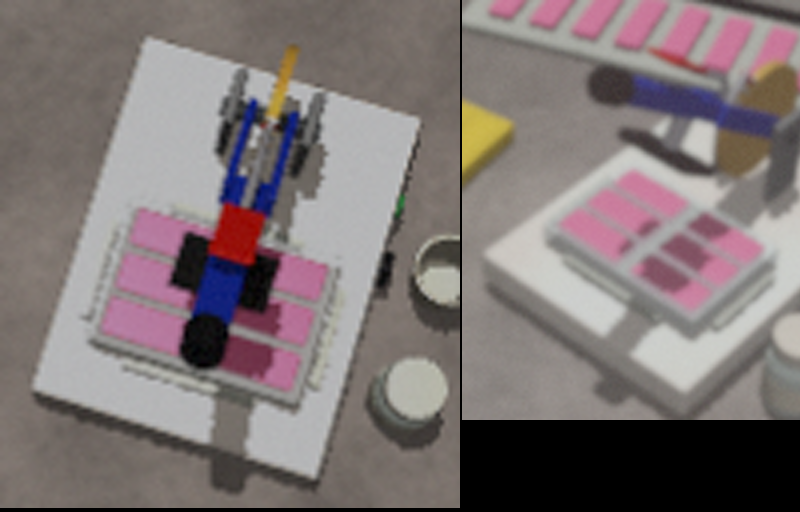

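The crop shows the red paddle centred at crop (237,235), the knob at (204,342), and all four bed corners clearly. In the side view the paddle is edge-on at about (314,151).

```bash
cat >> h.py <<'E'
from scipy.spatial.transform import Rotation as Rn
def geo(P,yaw,th=.62,pw=0.):
    "paddle top centre (world) for lever th, pawl pw; hinge"
    pass
E
python3 - <<'E'
from h import *
m=camera_model('top');s=camera_model('side')
f=lambda p:np.array(p)/4.+[235,105]-.375
C=onz(m,f([(147,38),(420,120),(318,478),(35,390)]),45)[:,:2];print(C.round(1).tolist(),C.mean(0))
e=[C[0]-C[3],C[1]-C[2],C[0]-C[1],C[3]-C[2]]
for v in e:print(np.hypot(*v),np.degrees(np.arctan2(v[1],v[0])))
P=onz(m,f([(237,235)]),275)[0];K=onz(m,f([(204,342)]),297)[0];print('pad',P,'knob',K,P-K)
c1,d1=ray(m,f([(237,235)]));c2,d2=ray(s,[[314.3,150.7]])
A=np.c_[d1[0],-d2[0]];x=np.linalg.lstsq(A,c2-c1,rcond=None)[0];print('tri',c1+x[0]*d1[0],c2+x[1]*d2[0])
o=get_obs();print(Rn.from_rotvec(o['ee_rot']).as_matrix().round(3))
E
```

```text
[[756.6, -93.5], [671.7, -334.7], [354.8, -225.1], [439.1, 16.0]] [ 555.54960022 -159.34411928]
335.86711010311416 -19.033111921267277
335.327201616129 -19.074827546119295
255.6854407693805 70.59520537485471
255.43836700072129 70.71597109579173
pad [ 515.99536551 -143.84359018  275.        ] knob [ 432.64015146 -114.28886151  297.        ] [ 83.35521405 -29.55472867 -22.        ]
tri [ 515.93099565 -143.81826822  275.26806791] [ 518.6483849  -149.73979706  276.47993509]
[[-0.001  0.288  0.958]
 [-0.001  0.958 -0.288]
 [-1.    -0.001 -0.   ]]
```

```bash
python3 -m creep '[[[-0.035,0,0],[0,0,0],1],[[-0.035,0,0],[0,0,0],1],[[-0.035,0,0],[0,0,0],1],[[0,-0.027,0.030],[0,0,0],1],[[0,-0.027,0.030],[0,0,0],1],[[0,-0.027,0.030],[0,0,0],1],[[0,-0.027,0.030],[0,0,0],1],[[0,-0.027,0.030],[0,0,0],1],[[0,-0.027,0.030],[0,0,0],1],[[0,-0.027,0.030],[0,0,0],1],[[0,-0.027,0.030],[0,0,0],1],[[0,-0.027,0.030],[0,0,0],1]]' 40
python3 -m creep '[[[0,-0.027,0.030],[0,0,0],1],[[0,-0.027,0.030],[0,0,0],1],[[0,-0.027,0.030],[0,0,0],1],[[0,-0.027,0.030],[0,0,0],1],[[0,-0.027,0.030],[0,0,0],1],[[0,-0.027,0.030],[0,0,0],1],[[0,-0.027,0.030],[0,0,0],1],[[0,-0.027,0.030],[0,0,0],1],[[0,-0.027,0.030],[0,0,0],1],[[0,-0.027,0.030],[0,0,0],1],[[0,0,0],[0,0,0],1]]'
python3 -c "
from h import *
o=get_obs();print(o['tool_pos'],o['contact_force'],o['joint_positions']);print(Rn.from_rotvec(o['ee_rot']).as_matrix().round(3))"
```

```text
clock: 1.1
tool_pos: [347.2, 214.5, 408.8]
ee_rot: [0.229, 1.559, -0.229]
contact_force: [0.6, 0.1, 0.5]
gripper_width: -0.1
clock: 2.02
tool_pos: [558.8, -134.2, 406.2]
ee_rot: [0.233, 1.561, -0.233]
contact_force: [1.0, -0.1, 0.4]
gripper_width: -0.3
[ 558.84102799 -134.20167393  406.1640984 ] [ 1.02662422 -0.08324497  0.3557285 ] [-4.41206620e-01  3.80519050e-01  1.00804053e+00 -1.14318884e-03
  1.75576375e+00 -1.71536941e+00]
[[-0.003  0.293  0.956]
 [ 0.     0.956 -0.293]
 [-1.    -0.001 -0.003]]
```

```bash
python3 -m creep '[[[0,-0.024,0.011],[0.035,0,0],1],[[0,0,0],[0,0.084,0],1],[[0,0,0],[0,0.084,0],1],[[0,0,0],[0,0.083,0],1],[[0,0,0],[0,0.083,0],1],[[0,0,0],[0,0.083,0],1],[[0,0,0],[0,0.083,0],1],[[0,0,0],[0,0,0],1],[[0,0,0],[0,0,0],1]]'
python3 - <<'E'
from h import *
o=get_obs();R=Rn.from_rotvec(o['ee_rot']).as_matrix();print(o['tool_pos'],o['contact_force']);print(R.round(3))
P=np.array([516,-144,275.]);u=np.array([.945,-.327,0])
w=camera_model('wrist');I=camera('wrist');S=camera('side')
for X in(P,o['tool_pos']+73*R[:,0]):
    a=px(w,[X])[0];b=px(camera_model('side'),[X])[0];print(a,b)
print('err P in tool axes',(P-o['tool_pos'])@R)
out=np.zeros((384,800,3),np.uint8);out[:,:512]=I;out[:288,512:]=cv2.resize(S[120:240,250:370],(288,288));
cv2.imwrite('pics/w1.png',out[...,::-1])
E
```

```text
clock: 2.77
tool_pos: [560.6, -154.7, 407.9]
ee_rot: [0.338, 2.049, -0.2]
contact_force: [0.9, 0.6, 0.4]
gripper_width: 0.1
[ 560.62296907 -154.73139382  407.90355264] [0.9460489  0.60167971 0.42423512]
[[-0.454  0.321  0.831]
 [ 0.154  0.947 -0.282]
 [-0.878  0.    -0.479]]
[252.08194052 232.8209327 ] [311.86593626 151.18449825]
[257.72686625 241.01712993] [314.71264661 126.92759475]
err P in tool axes [138.56037266  -4.16812664  23.52395239]
```

View pics/w1.png

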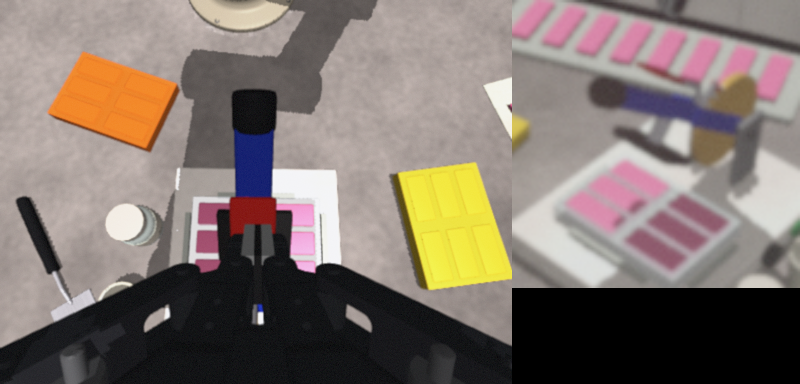

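The wrist view shows the red paddle centred at column 253 with its far edge at row 198, which agrees with the predicted centre at (252,233). The fingertips are directly above it, so I'm shifting and approaching.

```bash
python3 -m creep '[[[0.005,-0.002,0.012],[0,0,0],1],[[0.005,-0.002,0.012],[0,0,0],1],[[0.015,0,0],[0,0,0],1],[[0.015,0,0],[0,0,0],1],[[0.010,0,0],[0,0,0],1],[[0,0,0],[0,0,0],1],[[0,0,0],[0,0,0],1]]'
python3 - <<'E'
from h import *
o=get_obs();R=Rn.from_rotvec(o['ee_rot']).as_matrix();print(o['tool_pos'],o['contact_force'],o['contact_force']@R)
print((np.array([516,-144,275.])-o['tool_pos'])@R)
I=camera('wrist');S=camera('side')
out=np.zeros((384,800,3),np.uint8);out[:,:512]=I;out[:288,512:]=cv2.resize(S[120:200,270:350],(288,288),interpolation=2);
cv2.imwrite('pics/w2.png',out[...,::-1])
E
```

```text
clock: 3.45
tool_pos: [556.3, -157.8, 353.0]
ee_rot: [0.338, 2.05, -0.2]
contact_force: [0.9, -0.6, -0.2]
gripper_width: -0.2
[ 556.348056   -157.81059154  353.00262887] [ 0.86404378 -0.6332553  -0.15540475] [-0.35417852 -0.32218347  0.97081922]
[8.88993558e+01 1.06963466e-01 3.56052583e-02]
```

View pics/w2.png

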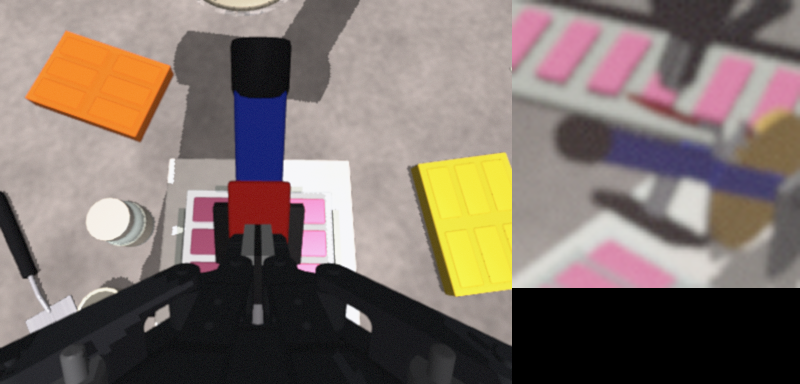

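Tips are over the paddle's centre line with about 15 mm to go. I'll approach until contact.

```bash
python3 -m creep '[[[0.005,0,0],[0,0,0],1],[[0.005,0,0],[0,0,0],1],[[0.004,0,0],[0,0,0],1],[[0,0,0],[0,0,0],1]]'
python3 -m creep '[[[0.003,0,-0.001],[0,0,0],1],[[0.003,0,-0.001],[0,0,0],1],[[0,0,0],[0,0,0],1]]'
python3 -m creep '[[[0.003,0,-0.001],[0,0,0],1],[[0.003,0,-0.001],[0,0,0],1],[[0,0,0],[0,0,0],1]]'
```

```text
clock: 3.88
tool_pos: [549.5, -155.3, 340.7]
ee_rot: [0.338, 2.05, -0.2]
contact_force: [1.5, -0.9, -0.5]
gripper_width: 0.5
clock: 4.13
tool_pos: [545.0, -153.7, 337.0]
ee_rot: [0.338, 2.049, -0.2]
contact_force: [1.0, 0.2, 3.3]
gripper_width: 0.1
clock: 4.38
tool_pos: [540.6, -152.2, 332.6]
ee_rot: [0.338, 2.05, -0.2]
contact_force: [-0.5, 0.4, 4.5]
gripper_width: -0.0
```

```bash
python3 -m creep '[[[0.003,0,-0.001],[0,0,0],1],[[0.003,0,-0.001],[0,-0.01,0],1],[[0,0,0],[0,0,0],1]]'
python3 -m creep '[[[0.002,0,-0.001],[0,-0.01,0],1],[[0.001,0,0],[0,0,0],1],[[0,0,0],[0,0,0],1]]'
python3 - <<'E'
from h import *
o=get_obs();R=Rn.from_rotvec(o['ee_rot']).as_matrix();T=o['tool_pos']+73*R[:,0];print(R[:,0],T,o['contact_force'])
u=np.array([.945,-.327,0]);H=np.array([516,-144,275])+144.8*u;H[2]=125;r=T-H;a,b=-r@u,r[2]
print('tip rad, lever angle if pressed',np.hypot(a,b),np.hypot(209.8,20.3),np.arctan2(b,a)-np.arctan2(20.3,209.8),'lat',r@[.327,.945,0])
S=camera('side');W=camera('wrist');out=np.zeros((384,800,3),np.uint8);out[:,:512]=W;out[:288,512:]=cv2.resize(S[120:200,270:350],(288,288),interpolation=2);
cv2.imwrite('pics/w3.png',out[...,::-1])
E
```

```text
clock: 4.63
tool_pos: [536.3, -150.8, 328.6]
ee_rot: [0.336, 2.039, -0.202]
contact_force: [-0.2, 0.9, 4.8]
gripper_width: -0.2
clock: 4.88
tool_pos: [534.2, -150.1, 326.7]
ee_rot: [0.335, 2.029, -0.203]
contact_force: [-1.6, 0.4, 6.7]
gripper_width: 0.2
[-0.43724261  0.14816701 -0.88705436] [ 502.24312186 -139.25571039  261.94296808] [-1.6493376   0.41948445  6.7002235 ]
tip rad, lever angle if pressed 210.10520347740555 210.77981402401892 0.6134743121743361 lat -0.015145475968125894
```

View pics/w3.png

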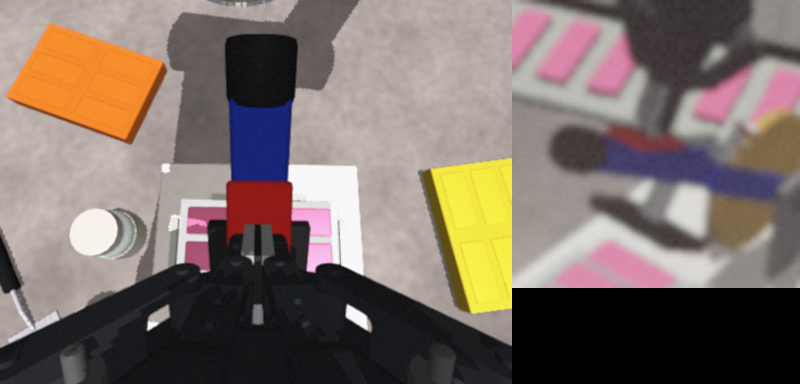

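In the side crop the red paddle now lies against the lever. The tip radius of 210 mm matches the pressed geometry and the force of 6.7 N is above the spring force. Next I'll follow the arc past the first tooth.

```bash
cat > chk.py <<'E'
from h import *
o=get_obs();R=Rn.from_rotvec(o['ee_rot']).as_matrix();T=o['tool_pos']+73*R[:,0]
u=np.array([.945,-.327,0]);H=np.array([516,-144,275])+144.8*u;H[2]=125;r=T-H;a,b=-r@u,r[2]
th=np.arctan2(b,a)-np.arctan2(20.3,209.8)
print('rad %.1f th %.3f pitch+.14 %.3f lat %.1f'%(np.hypot(a,b),th,np.arccos(-R[2,0])+.14,r@[.327,.945,0]),o['contact_force']@R,o['contact_force'],o['clock'])
E
python3 -m creep '[[[0.00515,0,-0.003],[0,-0.025,0],1],[[0.00515,0,-0.003],[0,-0.025,0],1],[[0.00515,0,-0.003],[0,-0.025,0],1],[[0.00515,0,-0.003],[0,-0.025,0],1]]'; python3 chk.py
python3 -m creep '[[[0.00515,0,-0.003],[0,-0.025,0],1],[[0.00515,0,-0.003],[0,-0.025,0],1],[[0.00515,0,-0.003],[0,-0.025,0],1]]'; python3 chk.py
```

```text
clock: 5.32
tool_pos: [515.9, -143.8, 313.0]
ee_rot: [0.318, 1.928, -0.216]
contact_force: [1.6, 1.0, 5.7]
gripper_width: -0.3
rad 209.7 th 0.513 pitch+.14 0.517 lat -0.0 [-5.72232526  1.43679022 -0.94367536] [1.62558351 0.9659044  5.66783933] 5.3167
clock: 5.57
tool_pos: [502.9, -139.4, 301.6]
ee_rot: [0.306, 1.854, -0.225]
contact_force: [2.3, 0.6, 5.0]
gripper_width: -0.2
rad 209.7 th 0.438 pitch+.14 0.442 lat -0.0 [-5.38554175  1.33100105  0.35768756] [2.26590397 0.63627147 5.03630836] 5.5667
```

```bash
python3 -m creep '[[[0.0054,0,-0.003],[0,-0.025,0],1],[[0.0053,0,-0.003],[0,-0.025,0],1],[[0.0052,0,-0.003],[0,-0.025,0],1],[[0.0052,0,-0.003],[0,-0.025,0],1],[[0.0052,0,-0.003],[0,-0.025,0],1],[[0.0052,0,-0.003],[0,-0.025,0],1]]'; python3 chk.py
python3 -m creep '[[[0.0052,0,-0.003],[0,-0.025,0],1],[[0.0052,0,-0.003],[0,-0.025,0],1],[[0.0052,0,-0.003],[0,-0.025,0],1],[[0.0052,0,-0.003],[0,-0.025,0],1]]'; python3 chk.py
python3 - <<'E'
from h import *
S=camera('side');W=camera('wrist');out=np.zeros((384,800,3),np.uint8);out[:,:512]=W;out[:288,512:]=cv2.resize(S[140:220,270:350],(288,288),interpolation=2);
cv2.imwrite('pics/w4.png',out[...,::-1])
E
```

```text
clock: 6.07
tool_pos: [479.3, -131.3, 275.4]
ee_rot: [0.281, 1.705, -0.241]
contact_force: [2.8, 1.3, 5.5]
gripper_width: -0.4
rad 209.8 th 0.286 pitch+.14 0.291 lat -0.0 [-5.73791423  2.16038946  1.34428815] [2.77108639 1.3392664  5.47042034] 6.0667
clock: 6.4
tool_pos: [465.9, -126.7, 256.1]
ee_rot: [0.265, 1.606, -0.251]
contact_force: [1.5, 2.5, 6.0]
gripper_width: 0.5
rad 209.8 th 0.185 pitch+.14 0.191 lat -0.0 [-6.00326209  2.81389836  0.32909599] [1.50398405 2.45734359 5.98038279] 6.4
```

View pics/w4.png

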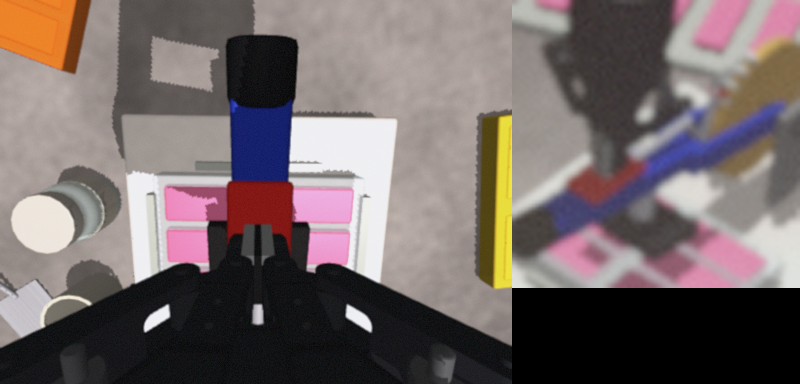

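The lever is following with the paddle held pressed, and the contact spot is unchanged. Finishing the stroke, slower near the end.

```bash
python3 -m creep '[[[0.0052,0,-0.003],[0,-0.025,0],1],[[0.0052,0,-0.003],[0,-0.025,0],1],[[0.0052,0,-0.003],[0,-0.025,0],1],[[0.0052,0,-0.003],[0,-0.025,0],1],[[0.0052,0,-0.003],[0,-0.025,0],1],[[0.0031,0,-0.0018],[0,-0.015,0],1]]'; python3 chk.py
python3 -m creep '[[[0.0021,0,-0.0012],[0,-0.01,0],1],[[0.0021,0,-0.0012],[0,-0.01,0],1]]'; python3 chk.py
python3 -m creep '[[[0.0021,0,-0.0012],[0,-0.01,0],1]]'; python3 chk.py
```

```text
clock: 7.0
tool_pos: [450.0, -121.6, 226.9]
ee_rot: [0.242, 1.469, -0.264]
contact_force: [2.0, 1.5, 5.1]
gripper_width: 0.0
rad 210.2 th 0.043 pitch+.14 0.227 lat -0.4 [-4.9596108   2.05808699  1.80132499] [1.95117219 1.5118481  5.09759506] 7.0
clock: 7.17
tool_pos: [448.2, -121.0, 222.6]
ee_rot: [0.239, 1.45, -0.266]
contact_force: [2.2, 0.8, 4.0]
gripper_width: -0.3
rad 210.2 th 0.023 pitch+.14 0.246 lat -0.4 [-3.75926248  1.44026293  2.24504125] [2.19855128 0.77529399 3.97641967] 7.1667
clock: 7.25
tool_pos: [447.2, -120.7, 220.3]
ee_rot: [0.237, 1.44, -0.267]
contact_force: [1.7, 1.5, 4.4]
gripper_width: 0.3
rad 210.2 th 0.012 pitch+.14 0.257 lat -0.4 [-4.21226731  1.96459432  1.61512503] [1.68628144 1.50302321 4.37136498] 7.25
```

```bash
python3 -m creep '[[[0.0015,0,-0.0006],[0,-0.005,0],1],[[0,0,0],[0,0,0],1]]'; python3 chk.py
python3 -m creep '[[[0.001,0,-0.0005],[0,-0.005,0],1],[[0,0,0],[0,0,0],1]]'; python3 chk.py
```

```text
clock: 7.42
tool_pos: [446.5, -120.4, 218.4]
ee_rot: [0.237, 1.437, -0.267]
contact_force: [1.6, 0.7, 4.0]
gripper_width: 0.1
rad 210.5 th 0.003 pitch+.14 0.260 lat -0.4 [-3.79288753  1.21273143  1.71602045] [1.57153619 0.74817681 3.97139081] 7.4167
clock: 7.58
tool_pos: [446.1, -120.3, 217.5]
ee_rot: [0.236, 1.432, -0.268]
contact_force: [1.4, 0.2, 6.0]
gripper_width: -0.3
rad 210.4 th -0.001 pitch+.14 0.265 lat -0.4 [-5.79345029  0.60728784  2.02137366] [1.40853031 0.16507368 6.00063407] 7.5833
```

```bash
python3 -m creep '[[[0.001,0,0],[0,0,0],1],[[0,0,0],[0,0,0],1]]'; python3 chk.py
python3 - <<'E'
from h import *
S=camera('side');W=camera('wrist');out=np.zeros((384,800,3),np.uint8);out[:,:512]=W;out[:288,512:]=cv2.resize(S[150:230,270:350],(288,288),interpolation=2);
cv2.imwrite('pics/w5.png',out[...,::-1])
E
```

```text
clock: 7.75
tool_pos: [446.1, -120.3, 217.0]
ee_rot: [0.236, 1.432, -0.268]
contact_force: [-1.5, 2.9, 12.4]
gripper_width: -0.1
rad 210.4 th -0.003 pitch+.14 0.265 lat -0.5 [-12.61935892   2.28431879  -0.83490416] [-1.54081311  2.93836446 12.41592953] 7.75
```

View pics/w5.png

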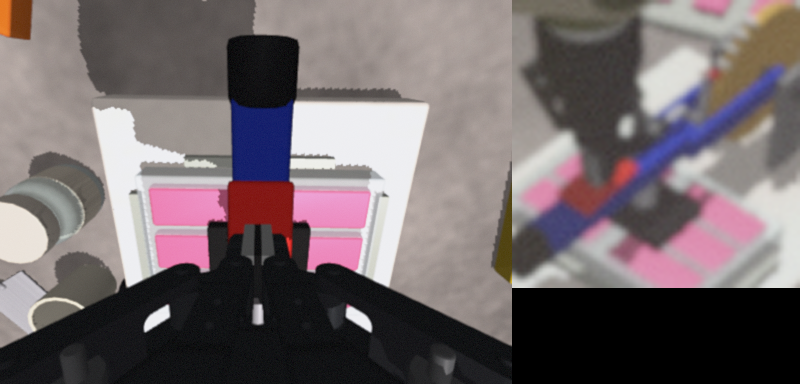

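The pad rests on the mould: the reaction rose from 6 to 12 N over 0.5 mm, and the lever angle is about 0. Letting go and retreating.

```bash
python3 -m creep '[[[-0.005,0,0],[0,0,0],1],[[-0.008,0,0],[0,0,0],1],[[-0.010,0,0],[0,0,0],1],[[-0.02,0,0],[0,0,0],1],[[-0.035,0,0],[0,0,0],1],[[-0.035,0,0],[0,0,0],1],[[-0.035,0,0],[0,0,0],1],[[-0.03,0,0],[0,0,0],1],[[0,0.03,-0.02],[0,0,0],1],[[0,0.03,-0.02],[0,0,0],1],[[0,0.03,-0.02],[0,0,0],1],[[0,0.03,-0.02],[0,0,0],1]]'
python3 -m creep '[[[0,0.03,-0.02],[0,0,0],1],[[0,0.03,-0.02],[0,0,0],1],[[0,0,0],[0,0,0],1],[[0,0,0],[0,0,0],1]]'
python3 - <<'E'
from h import *
S=camera('side');T=camera('top');cv2.imwrite('pics/t9.png',T[...,::-1]);cv2.imwrite('pics/s9.png',S[...,::-1])
u=np.array([.945,-.327,0]);H=np.array([652.8,-191.3,125])
s=camera_model('side')
for pw,(a,b) in(('sprung',(205,38)),('pressed',(209.8,20.3))):
  print(pw,px(s,[H-u*a+[0,0,b]]),px(camera_model('top'),[H-u*a+[0,0,b]]))
print('knob',px(s,[H-u*290]))
a=cv2.resize(T[105:232,235:350],None,fx=3.5,fy=4,interpolation=2);b=cv2.resize(S[145:245,250:350],(397,397),interpolation=2)
o=np.zeros((508,800,3),np.uint8);o[:,:402]=a[:508,:402];o[:397,403:]=b;cv2.imwrite('pics/c9.png',o[...,::-1])
E
```

```text
clock: 8.85
tool_pos: [387.2, 27.2, 383.0]
ee_rot: [0.237, 1.433, -0.269]
contact_force: [0.5, -0.1, -0.4]
gripper_width: -0.4
clock: 9.18
tool_pos: [369.1, 96.9, 378.1]
ee_rot: [0.233, 1.434, -0.265]
contact_force: [0.6, -1.2, 0.6]
gripper_width: 0.1
sprung [[295.56910751 194.1439936 ]] [[285.71500596 189.17237991]]
pressed [[294.20925778 199.79969182]] [[284.94351405 191.52904225]]
knob [[274.43522538 220.43648996]]
```

View pics/c9.png

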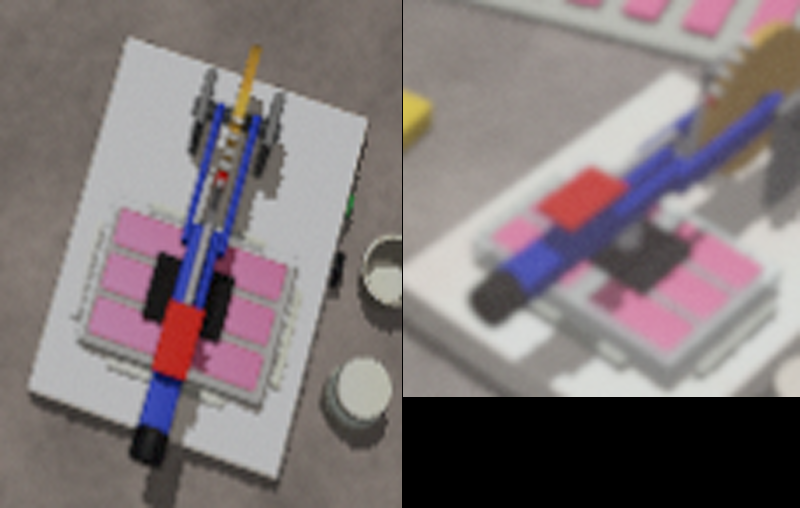

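The paddle's centre is at side pixel (295.3,194.9). The prediction is (295.6,194.1) for sprung and locked, and (294.2,199.8) for still pressed. So the pawl has sprung back with the lever level on its pad, and the mould is still in its nest.

```bash
python3 - <<'E'
from station import *
import cv2,numpy as np
a=cv2.imread('pics/t0.png').astype(int);b=cv2.imread('pics/t9.png').astype(int)
for n,(x0,y0,x1,y1) in dict(jarcup=(326,160,362,218),spat=(357,158,392,238),bars=(106,172,154,228),bowl=(103,124,148,168)).items(): print(n,abs(a-b)[y0:y1,x0:x1].mean().round(1))
print(close_job())
E
```

```text
jarcup 1.6
spat 1.6
bars 1.6
bowl 1.6
the job is handed in; nothing more can be done
None
```

The lever is down and locked on the mould, and I handed the job in at about 9 s on the robot clock. I pressed the red paddle to its stop with the closed fingertips and followed the hinge arc down with the paddle held in. I then let go and backed clear.

- **Forces:** the readings were about 4–7 N during the stroke. They rose from 6 to 12 N over the last 0.5 mm, when the pad met the mould at a lever angle of about 0.
- **Lock:** after release, the paddle in the side view was within 1 px of where it should be when sprung back. It was about 5 px from the still-pressed position. The lever was level.
- **Surroundings:** the mould was still in its nest by eye. The areas around the jar, cup, spatula, bowl and loose bars differed from the first top view only by image noise. The robot was clear, with force readings near zero.
- **Disagreements:** the side and top rays to the paddle missed each other by about 6 mm in the first measurement. I used the top view, and the contact point agreed with it to about 2 mm. The stroke forces were at or below the bottom of the stated 6–12 N range.

I did not test the lock by pushing on the lever.

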